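# Open the gear guard with the hooked rod

### The arm

A 7-joint arm with a two-finger parallel gripper is mounted at the origin on a cart in front of the work surface, level with it; the furniture and walls round the work are solid. World frame = base frame: x ahead of the robot, y to its left, z up, the work surface at z = 0. Lengths are in mm, angles in rad, forces in N, time in s.
With the tool pointing down it reaches from about 425 to 875 mm from the base axis. Payload 4.7 kg.
Tool frame: the origin (TCP) lies on the mounting face of the last link; the fingertips stand 182 mm ahead of it and the grasp point (between the pads) lies 164 mm ahead of it; z points along the fingers, y is the line along which they close (so a half turn about z gives the same grasp; the last joint's range is limited). The gripper opens to 87 mm and grips with 3 to 60 N. Pads are 19 mm wide; open, the fingers measure 117 mm over their backs; the gripper's body (75 mm by 190 mm) begins 51 mm behind the grasp point.
Start: joints at [-1.326, 0.321, -0.07, 1.45, 0.023, 1.371, -0.057], TCP at [148.707, 632.766, 404.787] pointing down, gripper open.
Joint ranges: [-2.86, 2.86], [-0.3, 2.09], [-1.38, 1.24], [0.06, 2.45], [-1.56, 4.7], [0.09, 2.05], [-2.69, 2.69]. Speed limits (rad/s): [2.57, 2.57, 3.14, 3.14, 3.14, 3.14, 3.14].

### API

Orientations are given as a unit quaternion [w, x, y, z].
In Python, from rig import ctrl, grab_frame gives the robot as it stands.
- The arm moves only by the shell command python3 -m handwheel 'ROWS'. ROWS is JSON, a list of rows, each a list of 5 numbers: the shift along the tool's x, y, z in mm, then the turn about the tool's z in degrees, then the opening, from -1 (shut) to 1 (fully open). In form: [[dx, dy, dz, yaw, jaw], ...]. A call has 1 to 20 rows; each row shifts and turns the commanded pose from where the row before left it, along the tool's axes as they then stand; what a row does not reach is not made up. A row lasts 1/8 s, in which the tool goes at most 62.5 mm and 10.7 degrees, less where a joint would pass 70% of its speed; a pose out of reach is approached as far as the arm can. A call with a gripper value outside its range is refused whole. The fingers move at their own pace and stop on an object; the grip force is fixed at half the most. Time passes only in rows, so rows that do not move let the fingers close. It gives the time, the measured TCP pose, the force, the opening and the grip force at its end, in the units of the state.
- ctrl.state(): the state, without advancing time (a new reading comes with each control period).
- grab_frame(name): name is "side" or "top"; returns a dict with "color" (384x512x3 uint8, blue, green, red), "depth" (384x512 float32, mm along the optical axis (not along the pixel's ray), 0 where there is no reading), "mtx" (3x3 intrinsics, pixels), "rvec" (rotation vector, rad) and "tvec" (3), from world to camera coordinates, as OpenCV has them. Camera axes: x right, y down, z forward; pixel columns grow to the right and rows downward; lengths in mm; the calibration is good to about 2 mm. A picture is of the moment at which its call begins.
- ctrl.sign_off(): hands the job in; it is judged then, once.
The state is a dict: "clock": time; "joint_positions": joint angles; "qvel": joint speeds; "joint_efforts": joint torques, N m; "tcp_pos": TCP position; "tool_rot": TCP orientation; "wrist_force": force on the tool from outside, world axes, zero at the start; "ft_torque": the same for the moment, N m; "opening": opening from 0.0 (shut) to 1.0 (fully open); "gripper_force": force on a finger pad.
Only numpy, scipy, OpenCV 4.12 (cv2) and the standard library are available. Lean on these libraries where they do the work, as an engineer would, in place of code of your own. Each camera call takes 0.05 s, during which the arm holds its last target. There are 200 camera calls.

### The job

Take the hooked rod, reach in through the window in the front of the gear guard, catch the pin of the inside bolt and gently draw the bolt all the way back to its stop, so that it frees the lid. Then raise the guard's wire lid to about 45 degrees, where its stiff hinge holds it, and lay the rod back flat on the bench, not touching the guard. Go by feel: never push, pull or pry on the guard or its bolt with more than 15 N, and leave the screwdrivers and pliers where they lie.

Things in the scene. Friction and masses are not known exactly. Their poses are not given: they have to be found in the camera images.
- hook_rod: Loose hooked rod, 0.2 kg, lying flat. Wooden handle 92 long (x = -50 to 42) x 26 wide x 23 high; origin on the handle's underside near its middle, z up. From the handle's front a steel rod 7 mm thick runs along +x, 11.5 mm above the underside, to a flat J: it bends to +y at x = 163.5, runs 23 mm to +y, and its tip returns to x = 150.5. No other thing on the bench has a hook.
- hook_throat (a point): Middle of the J's inner side: the face that pulls the pin, at x = 160, y = 11.5 of the hooked rod. The throat is 16 mm wide between rod and returning tip (y = 3.5 to 19.5) and open toward the handle. Its axes are those of the rod.
- guard: Grey sheet-steel gear guard on a dark fixed base plate. Origin: plate's underside; front (-x) faces the robot, z up. Nominal hood: x = -85 to 95, 170 wide, 104 high, walls 3, wire-mesh lid on top, motor behind. CAUTION: the pose is the plate's. The whole hood (window, bolt, lid) is clamped on it by slotted feet and sits up to 15 mm fore or aft (along x) of the figures given here and at the points.
- window_mid (a point): Middle of the window in the front wall, nominal (real one up to 15 mm off along x). The window is 80 mm wide (y) and runs from 42 mm above the bench up to the lid, whose underside is at 106 mm. Clear behind it at rod height for 115 mm, but for the bolt's pin. Axes as the guard.
- pin_place (a point): Nominal place of the bolt's pin, bolt shot, 75 mm above the bench; real pin up to 15 mm off along x, and up to 4 mm more to the front. Upright pin 8 mm thick, free from 58 to 88 mm height, ball on top. The bolt slides 30 mm to the front (-x) to a hard stop with 3 N friction, stays put, and leaves the lid's keeper only in its last 2.5 mm: feel for the stop; over 15 N bends it. Axes as the guard.
- hinge_mid (a point): Nominal middle of the lid's hinge line, which runs along x on the hood's top right edge (-y side), 106 mm high. The lid is 172 mm wide, from here to the left edge, and 183 mm long. It can be raised from beneath with the rod lying in the window, or by the 46 mm long tab that stands 12 mm out at the middle of its left edge. Axes as the guard.
- guard_lid (a joint): Angle of the lid: 0 shut, grows as its left edge rises, at most 1.3 rad. 0.15 kg, stiff friction hinge: about 2 N lifts it at the left edge, 4 N in the middle, and it stays where it is left. While the bolt is shot a keeper loop hanging under the lid (115 mm behind the window, round the bolt) stops it at about 0.03 rad.
- screwdriver_1: Screwdriver with blue handle, 200 mm long, lying by the front edge of the bench; leave it. Origin: centre of its underside.
- pliers_2: Pliers with blue grips, 168 mm long, lying in front of the guard, 14 mm high; leave them. Origin: centre of the underside.
- screwdriver_4: Screwdriver with green handle, 190 mm long, lying at the left of the front edge; leave it. Origin: centre of its underside.

How it is judged (in metres and radians):
At the end, for the whole second after the job is handed in: The lid stands raised by more than 0.5 rad (29 degrees) and at rest; the rod lies still and flat on the bench (handle underside below 10 mm, hook below 25 mm), not touching the guard (value of joint guard_lid above 0.5 rad and velocity of joint guard_lid between -0.05 and 0.05 rad/s and height (world z) of hook_rod below 0.01 m and height (world z) of hook_throat below 0.025 m and linear speed of hook_rod below 0.02 m/s and contact force between hook_rod and guard below 0.2 N).
It fails at once if the rod pushes, pulls or pries on the guard, its bolt or its lid with more than 15 N (contact force between hook_rod and guard above 15 N).
It fails at once if the robot itself presses on the guard with more than 15 N (contact force between the arm and guard above 15 N).
It fails at once if a screwdriver or the pliers on the bench are shifted more than 30 mm (distance of any of screwdriver_1, pliers_2, screwdriver_4 from where it was at the start of the episode above 0.03 m).
It also fails if it takes over 69 s, if anything falls off the work surface, if the arm or the gripper's body presses on something with over 40 N, if the wrist force passes 120 N, or if a joint passes its speed limit or range.

## Working session

There is one attempt and no reset: what is moved stays moved. The work goes in short steps, Python scripts to look and compute and a shell command to move; the robot and the scene stay as the last step left them, time stands still between calls to the robot, and variables do not carry over. Pictures are saved under pics/ and viewed, at most 10 in all, crops included, and the job is handed in when it is done.

```bash
mkdir -p pics; ls
python3 - <<'E'
from rig import ctrl, grab_frame
import cv2,numpy as np
for n in("side","top"):
    f=grab_frame(n); cv2.imwrite(f"pics/{n}0.png",f["color"]); np.savez(f"{n}0.npz",**f)
    R=cv2.Rodrigues(np.array(f["rvec"],float))[0]; print(n,(-R.T@np.array(f["tvec"]).ravel()).round(),R.round(2).tolist(),f["mtx"][0])
print(ctrl.state())
E
```

```text
pics
side [  93. -604.  787.] [[0.87, -0.5, -0.01], [-0.31, -0.52, -0.79], [0.39, 0.69, -0.61]] [432.10773677   0.         257.39740786]
top [442. 182. 960.] [[-0.03, -1.0, -0.02], [-0.99, 0.03, -0.12], [0.13, 0.02, -0.99]] [407.24037746   0.         258.50042653]
{'clock': 0.1, 'joint_positions': array([-1.32588803,  0.32173179, -0.07005958,  1.45156258,  0.02261946,
        1.37079805, -0.05690665]), 'qvel': array([-0.00020732, -0.0029064 , -0.0013975 , -0.00301928, -0.00221574,
        0.00013346, -0.00125343]), 'joint_efforts': array([ 3.58750394e-04, -4.92569339e+01, -4.05359203e-01, -3.13398385e+01,
       -6.42529875e-02,  3.94243759e-02,  5.27764814e-05]), 'tcp_pos': array([148.70208648, 632.56937218, 403.77671779]), 'tool_rot': array([-3.83324535e-05,  1.15147398e-01,  9.93348047e-01, -8.55998070e-04]), 'wrist_force': array([0.43979786, 0.10035492, 0.04707143]), 'ft_torque': array([-0.04072974,  0.0149898 , -0.03136102]), 'gripper_force': 0.0, 'opening': 1.001137043136387}
```

View pics/side0.png

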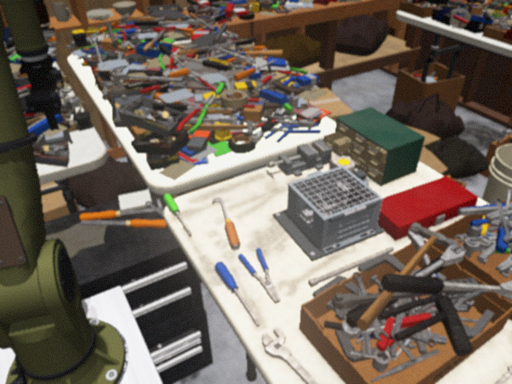

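View pics/top0.png

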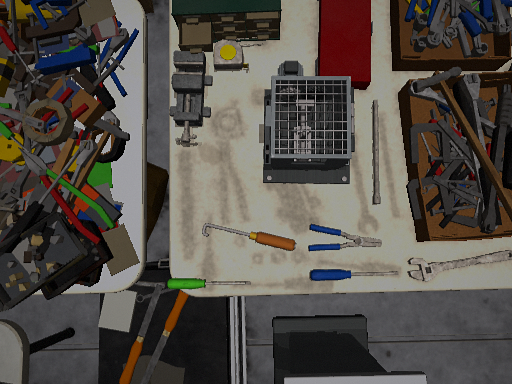

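```bash
python3 - <<'E'
import cv2,numpy as np
t=cv2.imread("pics/top0.png"); s=cv2.imread("pics/side0.png")
a=cv2.resize(t[55:190,250:365],None,fx=4.4,fy=4.4,interpolation=cv2.INTER_CUBIC)
b=cv2.resize(s[155:265,265:390],None,fx=2.4,fy=2.4,interpolation=cv2.INTER_CUBIC)
c=np.zeros((600,800,3),np.uint8); c[:a.shape[0],:a.shape[1]]=a[:600]; 
b=b[:, :800-506]; c[:b.shape[0],506:506+b.shape[1]]=b
h=cv2.resize(t[215:255,198:300],None,fx=2.8,fy=2.8,interpolation=cv2.INTER_CUBIC); c[300:300+h.shape[0],510:510+h.shape[1]]=h
cv2.imwrite("pics/c1.png",c)
E
cat > h.py <<'E'
import numpy as np,cv2
def cam(f):
    R=cv2.Rodrigues(np.array(f["rvec"],float))[0]; return R,np.array(f["tvec"],float).ravel(),np.array(f["mtx"],float)
def ray(f,u,v,z):
    R,t,K=cam(f); c=-R.T@t; d=R.T@np.linalg.solve(K,[u,v,1.]); return c+d*(z-c[2])/d[2]
def proj(f,P):
    R,t,K=cam(f); q=K@(R@np.array(P,float)+t); return q[:2]/q[2]
E
python3 - <<'E'
import numpy as np,cv2
from h import *
f=dict(np.load("top0.npz"))
hsv=cv2.cvtColor(f["color"],cv2.COLOR_BGR2HSV)
m=cv2.inRange(hsv,(5,120,80),(25,255,255)); m[:215]=0;m[260:]=0;m[:,:200]=0;m[:,310:]=0
P=cv2.findNonZero(m); r=cv2.minAreaRect(P); print(r)
print([ray(f,*p,12).round(1).tolist() for p in cv2.boxPoints(r)], ray(f,*r[0],15).round(1))
E
```

```text
((271.676513671875, 239.7941436767578), (45.354156494140625, 10.429031372070312), 14.03624439239502)
[[460.7, 228.2, 12.0], [483.9, 221.7, 12.0], [455.5, 120.7, 12.0], [432.6, 127.5, 12.0]] [458.  174.4  15. ]
```

View pics/c1.png

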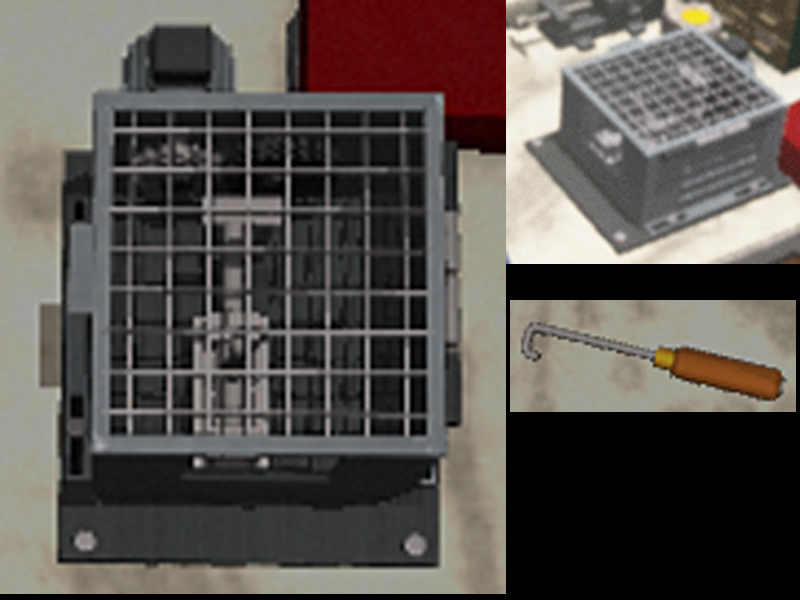

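Run:
```python
import numpy as np,cv2
from h import *
f=dict(np.load("top0.npz")); D=f["depth"]; R,t,K=cam(f)
v,u=np.mgrid[0:384,0:512]; Q=np.stack([(u-K[0,2])/K[0,0]*D,(v-K[1,2])/K[1,1]*D,D],-1)
W=(Q-t)@R
np.save("W.npy",W)
print("cols 292-318"); 
for r in range(98,168): print(r,int(W[r,303,0]) if D[r,303] else -1,' '.join(f"{int(z):3d}" for z in W[r,292:319,2]))
print("y at row130",W[130,292:319,1].round().astype(int))
# plate bolts and lid edges
k=lambda x,y,z:ray(f,250+x/4.4-.4,55+y/4.4-.4,z).round(1).tolist()
print("plate bolts",k(85,541,8),k(415,545,8),"plate front corners",k(59,565,6),k(438,567,6))
print("lid corners fl fr bl br",[k(*p,108) for p in((93,455),(441,455),(95,93),(444,95))])
print("rod hook",[ray(f,198+(x-510)/2.8-.3,215+(y-300)/2.8-.3,11.5).round(1).tolist() for x,y in((533,325),(524,345),(537,357),(655,355),(783,385))])
a=cv2.resize(f["color"][95:167,285:325],None,fx=8,fy=8,interpolation=cv2.INTER_CUBIC); a=cv2.convertScaleAbs(a,alpha=1.6)
s=dict(np.load("side0.npz"))["color"][155:265,270:390]; s=cv2.convertScaleAbs(cv2.resize(s,None,fx=4,fy=4,interpolation=cv2.INTER_CUBIC),alpha=1.5)
c=np.zeros((580,800,3),np.uint8);c[:576,:320]=a;c[:440,320:800]=s;cv2.imwrite("pics/c2.png",c)
```

```text
cols 292-318
98 784  42  41   7  10   9 111   8  10   8   5  38  41  43  42 109  40  43  43  42  53  51  53  52 109  41  40  41
99 795   7   7   9  10   5 110   6   7 959   7  10   7  30  36 109  34  36  36  36  35  34  34  36 110  34  35  35
100 755   6   6   8   8 104 108 107 107 107 108 107 109 110 106 110 107 108 108 107 108 107 107 108 108  10   7   8
101 753  10   8   7   7 109 111 109 109 105 108 110 108 109 109 110 107 109 107 109 109 107 106 109 111   7   7  12
102 749 113 110 110 110 113 113 110 113 112 110 113 111 113 112 112 111 112 114 111 110 112 113 109 108 111 109 110
103 748   5   8   6   9 108 108 110 105 106 107 110 107 106 107 111 109 109 107 110 107 108 108 108 112  10  10  10
104 746   5   7   6   6 106 111 108 109 110 106 107 108 108 109 110 107 108 108 959 110 108 107 108 110   9   6   4
105 745   5   9   5  10 104 109 109 107 106 106 105 105 107 108 111 109 107 105 104 108 108 108 107 959   5   7   9
106 761   9   8   7   9   6 111  89  91  45  52  52  52  51  48 108   6   8  90  85  89   8   6   6 110   8   7   6
107 758   6  10   4   6  76 111  79  82  47  
[... 6798 characters left out ...]

166 628  13  11  13  15  15   9  11  13  14  14  14  13  12  16  11  13  14  15  11  17  17  14  13  15  15  17  15
167 627   6   8   6   7   3   8   6   7  10   8   9   9   7   8   6   7   7   7   6   6  10   7   7   7   8   9   5
y at row130 [124 122 120 118 115 114 111 109 107 105 103 101  99  96  94  92  90  88
  86 182  81  79  77  75  73  71  69]
plate bolts [604.8, 176.1, 8.0] [596.9, -0.4, 8.0] plate front corners [592.5, 190.5, 6.0] [584.9, -12.4, 6.0]
lid corners fl fr bl br [[629.9, 171.5, 108.0], [624.2, 3.9, 108.0], [813.3, 164.6, 108.0], [805.5, -7.8, 108.0]]
rod hook [[500.0, 326.6, 11.5], [483.6, 334.3, 11.5], [473.4, 323.6, 11.5], [472.2, 225.4, 11.5], [444.5, 120.5, 11.5]]
```

View pics/c2.png

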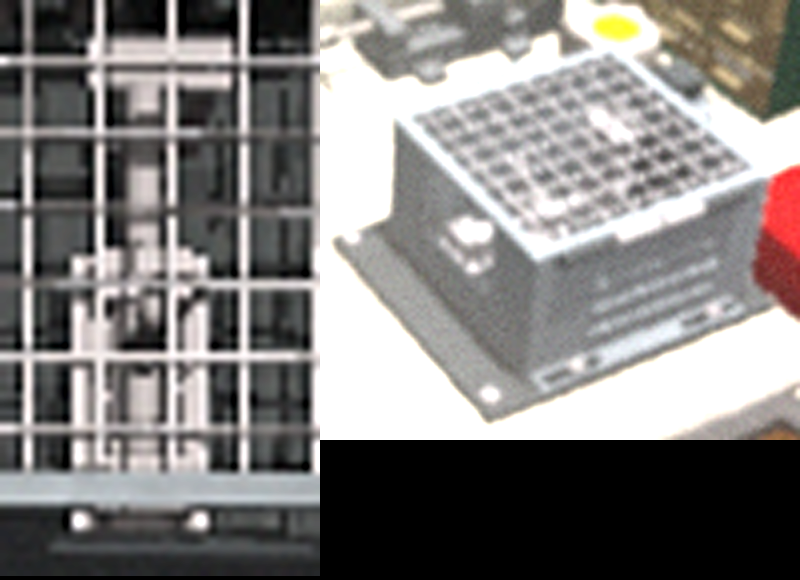

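```bash
python3 -m handwheel '[[0,0,0,10.2,1],[0,0,0,10.2,1],[0,0,0,10.2,1],[0,0,0,10.2,1],[0,0,0,10.2,1],[0,0,0,10.2,1],[0,0,0,10.2,1],[0,0,0,10.2,1],[0,0,0,10.2,1]]'
python3 - <<'E'
import numpy as np,cv2
from h import *
W=np.load("W.npy"); X,Y,Z=W[...,0],W[...,1],W[...,2]
m=((X>425)&(X<510)&(Y>110)&(Y<350)&(Z>6)&(Z<40))
P=W[m]; vx,vy,cx,cy=cv2.fitLine(P[:,:2].astype(np.float32),cv2.DIST_HUBER,0,.01,.01).ravel()
d=np.array([vx,vy]); d*=np.sign(vy); n=np.array([-d[1],d[0]]); c=P[:,:2].mean(0)
hm=P[(P[:,2]>14)]; s=hm[:,:2]@d; w=hm[:,:2]@n
print("all",len(P),d,"ang",np.degrees(np.arctan2(*d[::-1])))
vx,vy,cx,cy=cv2.fitLine(hm[:,:2].astype(np.float32),cv2.DIST_HUBER,0,.01,.01).ravel(); print("handle ang",np.degrees(np.arctan2(vy,vx)),"s",np.percentile(s,[1,99]),"w",np.percentile(w,[1,50,99]),"ztop",np.percentile(hm[:,2],[50,98]))
print("handle mid",d*np.percentile(s,[1,99]).mean()+n*np.percentile(w,[1,99]).mean())
sp=P[:,:2]@d;print("s range all",sp.min(),sp.max())
# sill
for r in(162,163,164):
  g=[(c,int(Z[r,c])) for c in range(275,340) if 36<Z[r,c]<50]; print(r,g[0],g[-1],[int(v) for v in Z[r,275:345]], Y[r,g[0][0]].round(),Y[r,g[-1][0]].round())
for r in range(134,139): print(r,W[r,302:306].round(0).tolist())
E
```

```text
clock: 1.23
tcp_pos: [148.7, 632.6, 404.1]
tool_rot: [0.0, 0.795, 0.606, -0.0]
wrist_force: [0.0, 0.1, 0.9]
opening: 1.001
gripper_force: 0.0
all 663 [0.25171226 0.9678021 ] ang 75.421135
handle ang 75.2617 s [231.17796041 444.43745706] w [-411.77221337 -399.47294238 -380.01133168] ztop [20.93872441 25.82809184]
handle mid [468.17523442 227.28019857]
s range all 228.57294051475432 447.026149919115
162 (292, 45) (318, 43) [58, 53, 58, 57, 59, 55, 55, 59, 57, 55, 58, 57, 59, 59, 57, 63, 61, 45, 42, 45, 42, 42, 43, 42, 44, 44, 44, 46, 44, 46, 41, 43, 41, 44, 42, 43, 43, 39, 40, 41, 43, 45, 41, 43, 10, 7, 5, 9, 6, 7, 57, 66, 65, 64, 62, 61, 63, 61, 63, 60, 63, 63, 62, 63, 61, 62, 62, 65, 63, 61] 123.0 63.0
163 (275, 46) (324, 45) [46, 47, 45, 47, 46, 45, 959, 46, 46, 48, 46, 44, 46, 48, 45, 51, 45, 44, 47, 41, 43, 43, 44, 46, 47, 43, 44, 46, 47, 45, 42, 44, 44, 45, 44, 42, 43, 43, 42, 43, 43, 43, 44, 47, 47, 42, 43, 43, 44, 45, 53, 55, 50, 50, 50, 53, 54, 50, 52, 52, 53, 54, 52, 51, 53, 53, 52, 52, 54, 51] 161.0 50.0
164 (289, 38) (339, 41) [30, 34, 35, 34, 35, 35, 33, 33, 33, 34, 35, 34, 35, 35, 38, 36, 36, 33, 33, 34, 34, 39, 34, 33, 35, 41, 43, 41, 39, 41, 40, 43, 42, 44, 43, 42, 46, 44, 39, 42, 42, 41, 42, 45, 40, 42, 46, 42, 40, 42, 44, 39, 40, 37, 36, 38, 37, 38, 41, 40, 38, 43, 38, 42, 41, 41, 44, 42, 43, 42] 129.0 15.0
134 [[683.0, 102.0, 97.0], [682.0, 100.0, 100.0], [682.0, 98.0, 101.0], [681.0, 96.0, 104.0]]
135 [[684.0, 101.0, 85.0], [681.0, 100.0, 97.0], [681.0, 98.0, 97.0], [681.0, 95.0, 97.0]]
136 [[684.0, 100.0, 77.0], [683.0, 98.0, 80.0], [683.0, 96.0, 81.0], [684.0, 94.0, 77.0]]
137 [[683.0, 100.0, 72.0], [682.0, 98.0, 76.0], [682.0, 96.0, 75.0], [688.0, 91.0, 53.0]]
138 [[684.0, 99.0, 62.0], [682.0, 97.0, 69.0], [683.0, 95.0, 63.0], [686.0, 91.0, 53.0]]
```

```bash
python3 -m handwheel '[[-25.3,30,7,0,1],[-25.3,30,7,0,1],[-25.3,30,7,0,1],[-25.3,30,7,0,1],[-25.3,30,7,0,1],[-25.3,30,7,0,1],[-25.3,30,7,0,1],[-25.3,30,7,0,1],[-25.3,30,7,0,1],[-25.3,30,7,0,1],[-25.3,30,7,0,1],[-25.3,30,7,0,1],[-25.3,30,7,0,1],[-25.3,30,7,0,1],[0,0,0,0,1],[0,0,0,0,1]]'
```

```text
clock: 3.22
tcp_pos: [462.2, 182.2, 306.5]
tool_rot: [-0.0, 0.793, 0.609, -0.0]
wrist_force: [-0.1, 1.1, 0.6]
opening: 0.998
gripper_force: 0.0
```

```bash
python3 -m handwheel '[[-3.6,-2,20,0,1],[0,0,25,0,1],[0,0,25,0,1],[0,0,25,0,1],[0,0,15,0,1],[0,0,11,0,1],[0,0,0,0,1],[0,0,0,0,1],[0,0,0,0,-1],[0,0,0,0,-1],[0,0,0,0,-1],[0,0,0,0,-1],[0,0,0,0,-1],[0,0,0,0,-1],[0,0,0,0,-1],[0,0,0,0,-1]]'
```

```text
clock: 5.22
tcp_pos: [459.6, 178.9, 185.7]
tool_rot: [-0.0, 0.793, 0.609, -0.0]
wrist_force: [1.4, 0.7, 0.7]
opening: 0.296
gripper_force: 29.9
```

```bash
python3 -m handwheel '[[0,0,-8,0,-1],[0,0,-20,0,-1],[0,0,-20,0,-1],[-4,-14,-14,0,-1],[-4,-15,0,0,-1],[0,0,0,9.66,-1],[0,0,0,9.66,-1],[0,0,0,9.66,-1],[0,0,0,9.66,-1],[0,0,0,9.66,-1],[0,0,0,9.66,-1],[0,0,0,9.66,-1],[0,0,0,9.66,-1],[0,0,0,0,-1],[0,0,0,0,-1]]'
python3 - <<'E'
from rig import ctrl,grab_frame
import numpy as np,cv2
from h import *
s=ctrl.state(); q=s["tool_rot"]; print(s["tcp_pos"],q,s["wrist_force"],np.degrees(np.arctan2(2*q[1]*q[2],2*q[1]**2-1)))
f=grab_frame("top"); np.savez("top1.npz",**f); g=grab_frame("side"); np.savez("side1.npz",**g)
c=np.vstack([f["color"][100:300,150:400],g["color"][130:330,160:410]]); cv2.imwrite("pics/c3.png",cv2.resize(c,None,fx=1.5,fy=1.5))
E
```

```text
clock: 7.1
tcp_pos: [429.1, 178.7, 247.4]
tool_rot: [0.0, 1.0, -0.019, -0.0]
wrist_force: [0.6, -0.4, -3.1]
opening: 0.299
gripper_force: 29.9
[429.14273115 178.65131021 247.41204111] [ 8.45196393e-05  9.99827462e-01 -1.85728193e-02 -2.98893224e-04] [ 0.64075405 -0.37104373 -3.1444678 ] -2.128411006700149
```

View pics/c3.png

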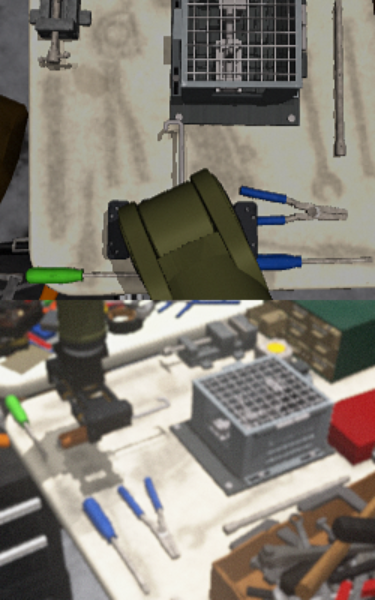

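Run:
```python
import numpy as np,cv2
from h import *
f=dict(np.load("top1.npz")); D=f["depth"]; R,t,K=cam(f)
v,u=np.mgrid[0:384,0:512]; Q=np.stack([(u-K[0,2])/K[0,0]*D,(v-K[1,2])/K[1,1]*D,D],-1); W=(Q-t)@R
m=(W[...,0]>490)&(W[...,0]<610)&(W[...,1]>150)&(W[...,1]<240)&(W[...,2]>30)&(W[...,2]<110)
P=W[m]; print(len(P))
for x in range(490,600,5):
    p=P[(P[:,0]>=x)&(P[:,0]<x+5)]
    if len(p): print(x,len(p),"y",p[:,1].min().round(1),np.median(p[:,1]).round(1),p[:,1].max().round(1),"z",np.median(p[:,2]).round(1),"xmax",p[:,0].max().round(1))
```

```text
192
495 7 y 172.8 175.0 177.3 z 75.7 xmax 499.9
500 6 y 172.7 174.9 177.1 z 77.0 xmax 504.1
505 6 y 172.6 174.7 176.9 z 76.3 xmax 508.6
510 8 y 172.4 174.6 176.8 z 76.7 xmax 514.9
515 7 y 172.2 174.3 176.6 z 75.7 xmax 519.3
520 7 y 172.0 174.3 178.5 z 75.5 xmax 524.0
525 8 y 171.9 175.2 178.5 z 74.2 xmax 528.5
530 12 y 171.7 175.0 178.3 z 75.1 xmax 534.8
535 8 y 171.5 174.8 178.1 z 75.1 xmax 539.4
540 8 y 171.4 174.7 178.0 z 74.6 xmax 543.7
545 8 y 171.2 174.5 177.9 z 75.2 xmax 548.2
550 11 y 171.1 175.4 177.7 z 74.8 xmax 554.6
555 9 y 170.9 173.1 177.5 z 74.9 xmax 559.3
560 8 y 170.7 174.0 177.4 z 75.1 xmax 563.6
565 9 y 170.6 172.9 177.2 z 75.7 xmax 569.1
570 11 y 170.3 174.7 177.1 z 74.0 xmax 574.8
575 17 y 170.2 194.4 198.9 z 74.9 xmax 579.6
580 20 y 170.1 184.4 198.7 z 74.8 xmax 584.2
585 22 y 172.2 184.2 196.4 z 76.5 xmax 588.4
```

```bash
python3 -m handwheel '[[0,20,-2,0,-1],[0,22,0,0,-1],[0,22,0,0,-1],[0,22,0,0,-1],[0,22,0,0,-1],[0,0,0,0,-1],[8,0,0,0,-1],[8,0,0,0,-1],[8,0,0,0,-1],[0,0,0,0,-1],[0,0,0,0,-1]]' && python3 -m handwheel '[[5,0,0,0,-1],[5,0,0,0,-1],[5,0,0,0,-1],[5,0,0,0,-1],[5,0,0,0,-1],[5,0,0,0,-1],[0,0,0,0,-1]]'
```

```text
clock: 8.57
tcp_pos: [449.1, 69.8, 249.5]
tool_rot: [0.0, 1.0, -0.02, -0.0]
wrist_force: [-0.5, 0.1, -3.1]
opening: 0.297
gripper_force: 29.9
clock: 9.45
tcp_pos: [479.6, 68.5, 249.8]
tool_rot: [0.0, 1.0, -0.02, 0.0]
wrist_force: [-0.1, 0.7, -1.7]
opening: 0.296
gripper_force: 29.9
```

```bash
python3 -m handwheel '[[4,0,0,0,-1],[4,0,0,0,-1],[4,0,0,0,-1],[4,0,0,0,-1],[4,0,0,0,-1],[4,0,0,0,-1],[4,0,0,0,-1],[4,0,0,0,-1],[0,0,0,0,-1]]' && python3 -m handwheel '[[4,0,0,0,-1],[4,0,0,0,-1],[4,0,0,0,-1],[4,0,0,0,-1],[4,0,0,0,-1],[4,0,0,0,-1],[4,0,0,0,-1],[4,0,0,0,-1],[4,0,0,0,-1],[4,0,0,0,-1],[0,0,0,0,-1],[0,0,0,0,-1]]'
python3 - <<'E'
from rig import grab_frame
import numpy as np,cv2
f=grab_frame("top"); np.savez("top2.npz",**f)
a=cv2.resize(f["color"][95:185,280:345],None,fx=6.5,fy=6.5,interpolation=cv2.INTER_CUBIC); cv2.imwrite("pics/c4.png",cv2.convertScaleAbs(a,alpha=1.5))
E
```

```text
clock: 10.58
tcp_pos: [511.5, 67.2, 249.8]
tool_rot: [0.0, 1.0, -0.02, 0.0]
wrist_force: [-0.2, 0.8, -2.5]
opening: 0.293
gripper_force: 29.9
clock: 12.08
tcp_pos: [551.1, 65.6, 249.7]
tool_rot: [0.0, 1.0, -0.02, -0.0]
wrist_force: [-0.6, 0.1, -2.4]
opening: 0.293
gripper_force: 29.9
```

View pics/c4.png

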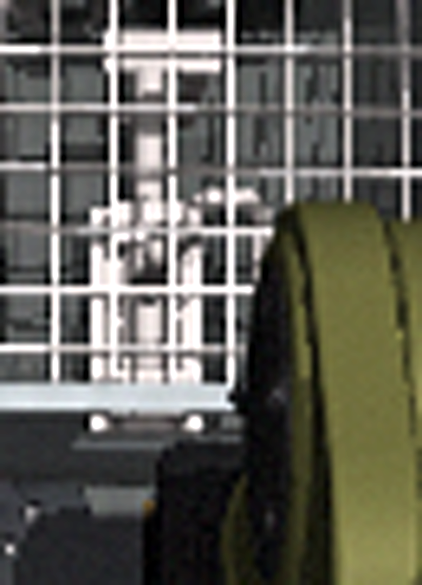

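```bash
cat >> h.py <<'E'
def world(f):
    D=f["depth"]; R,t,K=cam(f); v,u=np.mgrid[0:384,0:512]
    Q=np.stack([(u-K[0,2])/K[0,0]*D,(v-K[1,2])/K[1,1]*D,D],-1); return (Q-t)@R
def rows(f,x0=640,x1=735,y0=45,y1=125,z0=60,z1=105.5):
    W=world(f); m=(W[...,0]>x0)&(W[...,0]<x1)&(W[...,1]>y0)&(W[...,1]<y1)&(W[...,2]>z0)&(W[...,2]<z1)
    for r in np.unique(np.nonzero(m)[0]): print(r,' '.join("(%d,%d,%d)"%tuple(p.round()) for p in W[r][m[r]]))
E
python3 - <<'E'
import numpy as np
from h import *
rows(dict(np.load("top2.npz")))
E
```

```text
124 (711,81,76) (710,79,80) (710,77,79) (711,75,77) (710,73,78) (711,68,76) (710,66,79) (709,64,81)
125 (708,84,78) (708,82,80) (708,79,78) (707,77,81) (708,75,80) (709,72,76) (707,68,80) (707,67,82) (707,64,80) (707,62,79)
126 (707,86,77) (707,84,75) (706,82,78) (706,80,79) (706,77,76) (707,75,75) (706,73,78) (706,68,75) (706,66,78) (705,64,78) (706,62,77) (705,60,78)
127 (705,86,75) (704,84,79) (703,82,79) (704,79,77) (703,64,77) (702,62,81) (703,59,77)
128 (702,86,76) (701,84,80) (701,82,79) (702,64,75) (701,62,78) (701,60,77) (701,58,78)
129 (700,86,76) (698,85,83) (699,82,80) (699,62,78) (698,60,79) (698,58,78)
131 (689,100,100) (688,98,102) (689,95,98) (694,62,78) (694,60,78) (694,57,76)
132 (688,102,97) (686,100,102) (686,98,101) (686,96,103) (691,62,79) (691,60,80)
133 (685,102,99) (684,100,101) (684,98,102) (684,96,100) (685,91,97) (689,63,79) (689,60,78)
134 (683,102,96) (682,100,99) (682,98,101) (681,96,103) (687,63,80)
135 (685,101,83) (681,100,97) (680,98,98) (680,96,98) (684,63,81)
136 (685,100,74) (682,99,83) (683,96,82) (684,94,77) (682,63,79)
137 (683,100,72) (682,98,76) (683,96,74) (680,63,79)
138 (683,99,64) (682,97,66) (683,95,63)
```

```bash
python3 -m handwheel '[[3,0,0,0,-1],[0,-2,0,0,-1],[0,-3,0,0,-1],[0,-3,0,0,-1],[0,-3,0,0,-1],[0,-3,0,0,-1],[0,0,0,0,-1]]' && python3 -m handwheel '[[0,-2,0,0,-1],[0,-2,0,0,-1],[0,-2,0,0,-1],[0,-2,0,0,-1],[0,-2,0,0,-1],[0,-2,0,0,-1],[0,0,0,0,-1],[0,0,0,0,-1]]'
python3 - <<'E'
from rig import grab_frame
from h import *
f=grab_frame("top"); rows(f)
E
```

```text
clock: 13.0
tcp_pos: [554.7, 79.9, 249.8]
tool_rot: [-0.0, 1.0, -0.02, 0.0]
wrist_force: [-0.7, -0.3, -2.3]
opening: 0.294
gripper_force: 29.9
clock: 14.0
tcp_pos: [555.2, 91.5, 249.8]
tool_rot: [-0.0, 1.0, -0.02, 0.0]
wrist_force: [0.1, -0.3, -2.4]
opening: 0.3
gripper_force: 29.9
123 (714,108,78) (714,106,77) (714,104,78) (713,102,81) (712,99,82) (713,97,79) (714,94,75) (713,92,78) (713,88,77)
124 (712,108,77) (712,106,78) (712,104,77) (712,101,77) (711,99,78) (711,97,80) (711,95,80) (711,92,78)
125 (709,108,78) (709,106,78) (710,104,76) (709,101,77) (709,99,76)
126 (707,113,77) (707,108,78) (707,106,77)
127 (706,113,76) (704,109,82) (706,106,74)
128 (702,108,79) (703,106,75)
129 (701,108,76)
```

```bash
python3 -m handwheel '[[-2,0,0,0,-1],[-2,0,0,0,-1],[-2,0,0,0,-1],[-2,0,0,0,-1],[-2,0,0,0,-1],[-2,0,0,0,-1],[-2,0,0,0,-1],[0,0,0,0,-1]]' && python3 -m handwheel '[[-1,0,0,0,-1],[-1,0,0,0,-1],[-1,0,0,0,-1],[-1,0,0,0,-1],[-1,0,0,0,-1],[-1,0,0,0,-1],[0,0,0,0,-1]]'&& python3 -m handwheel '[[-1,0,0,0,-1],[-1,0,0,0,-1],[-1,0,0,0,-1],[-1,0,0,0,-1],[-1,0,0,0,-1],[-1,0,0,0,-1]]'
```

```text
clock: 15.05
tcp_pos: [541.1, 92.1, 249.8]
tool_rot: [-0.0, 1.0, -0.02, -0.0]
wrist_force: [0.8, 0.0, -2.8]
opening: 0.302
gripper_force: 29.9
clock: 15.92
tcp_pos: [535.5, 92.3, 250.0]
tool_rot: [-0.0, 1.0, -0.02, 0.001]
wrist_force: [1.8, 0.9, -2.4]
opening: 0.293
gripper_force: 29.9
clock: 16.68
tcp_pos: [529.2, 92.6, 249.8]
tool_rot: [-0.0, 1.0, -0.02, 0.0]
wrist_force: [3.6, -0.6, -3.0]
opening: 0.297
gripper_force: 29.9
```

```bash
python3 -m handwheel '[[-1,0,0,0,-1],[-1,0,0,0,-1],[-1,0,0,0,-1],[-1,0,0,0,-1],[-1,0,0,0,-1],[-1,0,0,0,-1],[-1,0,0,0,-1],[-1,0,0,0,-1]]'
python3 - <<'E'
from rig import grab_frame
from h import *
f=grab_frame("top"); rows(f)
E
```

```text
clock: 17.68
tcp_pos: [521.2, 92.9, 249.8]
tool_rot: [-0.0, 1.0, -0.02, 0.0]
wrist_force: [2.9, 0.1, -3.2]
opening: 0.293
gripper_force: 29.9
137 (683,107,74) (683,105,75) (682,103,78) (681,100,79) (676,100,99) (676,98,99) (675,96,101)
138 (679,109,79) (679,107,79) (680,105,77) (680,103,76) (673,103,101) (673,100,99) (673,98,102) (673,96,101) (679,89,77)
140 (676,114,76) (675,110,80) (675,107,79) (676,105,73) (676,103,74) (670,102,96) (669,101,100) (669,98,100) (668,96,101) (674,90,81) (674,88,79) (674,85,78)
141 (673,114,77) (672,110,79) (673,107,76) (668,102,95) (668,100,95) (667,98,98) (667,96,99) (672,90,80) (672,87,77) (671,86,80)
142 (671,114,75) (671,109,76) (671,107,75) (670,101,79) (668,99,86) (665,98,96) (669,95,81) (669,90,80) (669,88,80) (670,85,78)
143 (669,114,75) (668,110,77) (669,107,74) (670,100,71) (668,99,77) (668,97,78) (668,90,78) (668,88,78) (668,85,76)
144 (667,110,74) (668,100,70) (668,98,67) (668,96,69) (666,90,77) (666,88,76) (665,85,77)
145 (668,97,60) (663,90,79) (663,88,79) (663,85,76)
146 (660,90,80) (661,88,76) (661,86,78)
147 (659,90,75) (658,88,79) (658,86,78)
149 (654,91,78) (654,88,79) (654,86,76)
150 (652,91,77) (652,88,78) (651,86,79)
151 (649,91,79)
```

```bash
python3 -m handwheel '[[-1,0,0,0,-1],[-1,0,0,0,-1],[-1,0,0,0,-1],[-1,0,0,0,-1],[-1,0,0,0,-1],[-1,0,0,0,-1],[-1,0,0,0,-1],[-1,0,0,0,-1],[-1,0,0,0,-1],[-1,0,0,0,-1],[-1,0,0,0,-1]]'; python3 -m handwheel '[[-0.5,0,0,0,-1],[-0.5,0,0,0,-1],[0,0,0,0,-1]]'; python3 -m handwheel '[[-0.5,0,0,0,-1],[-0.5,0,0,0,-1],[0,0,0,0,-1]]'
```

```text
clock: 19.1
tcp_pos: [510.2, 93.3, 249.8]
tool_rot: [-0.0, 1.0, -0.02, 0.0]
wrist_force: [2.5, 0.6, -3.2]
opening: 0.299
gripper_force: 29.9
clock: 19.48
tcp_pos: [509.2, 93.4, 249.8]
tool_rot: [-0.0, 1.0, -0.02, -0.0]
wrist_force: [1.7, 0.1, -2.2]
opening: 0.295
gripper_force: 29.9
clock: 19.85
tcp_pos: [508.3, 93.4, 249.8]
tool_rot: [-0.0, 1.0, -0.02, 0.0]
wrist_force: [3.6, 0.7, -3.2]
opening: 0.297
gripper_force: 29.9
```

```bash
for i in 1 ; do python3 -m handwheel '[[-0.5,0,0,0,-1],[-0.5,0,0,0,-1],[0,0,0,0,-1]]' | grep -E "tcp|force"; done; python3 -m handwheel '[[-0.5,0,0,0,-1],[0,0,0,0,-1]]'| grep -E "tcp|force"; python3 -m handwheel '[[-0.5,0,0,0,-1],[0,0,0,0,-1]]'| grep -E "tcp|force"
```

```text
tcp_pos: [507.8, 93.4, 250.1]
wrist_force: [5.1, 0.8, -2.7]
gripper_force: 29.9
tcp_pos: [507.6, 93.5, 250.2]
wrist_force: [7.1, 0.2, -3.9]
gripper_force: 29.9
tcp_pos: [507.4, 93.6, 250.4]
wrist_force: [7.0, 0.6, -3.7]
gripper_force: 29.9
```

```bash
python3 -m handwheel '[[-0.5,0,0,0,-1],[0,0,0,0,-1]]'| grep -E "tcp|force"
python3 - <<'E'
from rig import grab_frame
from h import *
f=grab_frame("top"); rows(f)
E
```

```text
tcp_pos: [507.1, 93.7, 250.6]
wrist_force: [8.8, -0.3, -3.0]
gripper_force: 30.0
143 (668,108,78) (669,105,76) (668,103,78) (668,101,76) (662,101,100) (662,99,101) (661,97,104) (668,90,76)
144 (667,110,76) (665,108,80) (666,105,77) (666,103,78) (661,103,98) (660,101,101) (660,99,102) (660,97,100) (666,90,77) (665,88,77)
145 (664,110,79) (664,108,76) (663,106,79) (663,103,79) (658,103,99) (657,101,103) (658,99,99) (657,97,102) (657,92,101) (664,88,75) (663,86,77)
146 (663,114,74) (662,110,77) (661,108,79) (656,103,98) (655,101,102) (656,99,97) (655,97,100) (660,90,80) (660,88,79) (661,86,78)
147 (661,114,73) (659,110,78) (660,108,76) (658,102,83) (654,101,100) (654,99,99) (654,97,99) (659,90,76) (658,88,78) (658,86,78)
149 (655,110,77) (656,101,72) (655,99,75) (656,96,71) (654,90,77) (654,88,78) (654,86,77)
150 (655,101,66) (654,99,70) (655,96,65) (651,91,79) (652,88,78) (652,86,78)
151 (650,90,76) (650,88,78) (649,87,80)
152 (647,91,77) (647,89,78) (647,86,77)
153 (645,91,79) (645,89,78) (645,86,77)
```

```bash
python3 -m handwheel '[[-0.5,0,0,0,-1],[0,0,0,0,-1]]'| grep -E "tcp|force"; python3 -m handwheel '[[2,0,0,0,-1],[2,0,0,0,-1],[2,0,0,0,-1],[3,0,0,0,-1],[3,0,0,0,-1],[3,0,0,0,-1],[3,0,0,0,-1],[2,0,0,0,-1],[0,0,0,0,-1]]'| grep -E "tcp|force"
python3 - <<'E'
from rig import grab_frame
from h import *
f=grab_frame("top"); rows(f)
E
```

```text
tcp_pos: [506.9, 93.7, 250.7]
wrist_force: [8.3, 1.3, -4.3]
gripper_force: 30.0
tcp_pos: [525.4, 92.7, 249.7]
wrist_force: [1.1, -0.5, -2.4]
gripper_force: 30.0
136 (684,107,80) (683,105,81) (684,103,78) (684,100,76) (683,98,80) (684,96,76) (684,93,76) (684,89,76)
137 (681,109,79) (682,107,79) (682,105,75) (681,103,79) (682,100,78) (682,98,75) (682,96,77) (681,94,79) (681,89,78) (681,87,77)
138 (680,109,78) (680,107,78) (680,105,75) (680,102,76) (680,100,77) (680,98,75) (680,96,74) (680,94,76) (679,89,79) (678,87,79) (679,85,79)
140 (675,109,77) (675,107,76) (675,89,75) (675,87,76) (674,85,77)
141 (673,110,77) (673,107,77) (674,89,72) (672,88,78) (673,85,76)
142 (671,110,77) (670,90,79) (669,88,80) (670,85,75)
143 (663,101,99) (662,99,101) (662,97,100) (667,90,78) (668,88,76) (667,86,78)
144 (661,103,97) (660,101,101) (659,99,103) (660,97,100) (666,90,74) (666,88,76) (666,85,75)
145 (658,103,98) (657,101,102) (657,99,102) (657,97,103) (658,92,98) (664,88,75) (663,86,78)
146 (656,103,99) (656,101,99) (656,99,98) (656,97,98) (661,90,76) (660,88,80) (661,86,78)
147 (658,102,83) (654,101,99) (654,99,99) (653,97,100) (659,90,78) (658,88,79) (659,86,77)
```

```bash
python3 -m handwheel '[[0,3,0,0,-1],[0,4,0,0,-1],[0,4,0,0,-1],[0,4,0,0,-1],[0,4,0,0,-1],[0,4,0,0,-1],[0,3,0,0,-1],[0,0,0,0,-1]]'| grep -E "tcp|force"; python3 -m handwheel '[[4,0,0,0,-1],[6,0,0,0,-1],[6,0,0,0,-1],[6,0,0,0,-1],[6,0,0,0,-1],[6,0,0,0,-1],[6,0,0,0,-1],[4,0,0,0,-1],[0,0,-6,0,-1],[0,0,-6,0,-1],[0,0,-6,0,-1],[0,0,-5,0,-1],[0,0,0,0,-1]]'| grep -E "tcp|force";  python3 -m handwheel '[[0,0,-1,0,-1],[0,0,-1,0,-1],[0,0,-1,0,-1],[0,0,-1,0,-1],[0,0,0,0,-1]]'| grep -E "tcp|force"
```

```text
tcp_pos: [524.2, 66.5, 249.8]
wrist_force: [-0.7, 0.9, -1.8]
gripper_force: 30.0
tcp_pos: [568.3, 65.0, 273.4]
wrist_force: [0.1, -0.2, -2.5]
gripper_force: 30.0
tcp_pos: [568.2, 65.0, 276.8]
wrist_force: [0.2, -0.4, -1.8]
gripper_force: 30.0
```

```bash
for i in 1; do python3 -m handwheel '[[0,0,-1,0,-1],[0,0,-1,0,-1],[0,0,-1,0,-1],[0,0,0,0,-1]]'| grep -E "tcp|wrist_force"; python3 -m handwheel '[[0,0,-1,0,-1],[0,0,-1,0,-1],[0,0,0,0,-1]]'| grep -E "tcp|wrist_force"; python3 -m handwheel '[[0,0,-1,0,-1],[0,0,-1,0,-1],[0,0,0,0,-1]]'| grep -E "tcp|wrist_force"; done
```

```text
tcp_pos: [568.1, 65.1, 279.5]
wrist_force: [1.6, 0.0, -5.7]
tcp_pos: [568.0, 65.1, 281.8]
wrist_force: [1.1, 0.9, -6.8]
tcp_pos: [568.1, 65.0, 283.8]
wrist_force: [0.2, 1.3, -4.6]
```

```bash
cat >> h.py <<'E'
def lid(f):
    W=world(f); P=W[(W[...,0]>640)&(W[...,0]<830)&(W[...,1]>60)&(W[...,1]<175)&(W[...,2]>105.5)&(W[...,2]<320)]
    # height vs. distance from hinge line
    gy=(P[:,0]-629)*.0375+P[:,1]-.0; d=gy-4
    k=np.polyfit(d,P[:,2],1); print("lid n",len(P),"angle",np.arctan(k[0]).round(3),"z0",k[1].round(1),"zmax",np.percentile(P[:,2],98).round(1))
E
python3 - <<'E'
from rig import grab_frame
from h import *
f=grab_frame("top"); lid(f); lid(dict(np.load("top0.npz")))
E
python3 -m handwheel '[[0,0,-1,0,-1],[0,0,-1,0,-1],[0,0,-1,0,-1],[0,0,-1,0,-1],[0,0,0,0,-1]]'| grep -E "tcp|wrist_force"
```

```text
lid n 1425 angle 0.008 z0 109.8 zmax 114.3
lid n 1454 angle 0.006 z0 110.1 zmax 114.2
tcp_pos: [568.2, 64.9, 287.9]
wrist_force: [0.3, 0.9, -5.3]
```

Run:
```python
from rig import grab_frame
from h import *
f=grab_frame("top"); lid(f); W=world(f)
m=(W[...,0]>600)&(W[...,0]<745)&(W[...,1]>50)&(W[...,1]<92)&(W[...,2]>58)&(W[...,2]<107)
P=W[m]
for x in range(630,745,6):
    p=P[(P[:,0]>=x)&(P[:,0]<x+6)]
    if len(p)>1: print(x,len(p),"y",p[:,1].min().round(),p[:,1].max().round(),"z",np.median(p[:,2]).round(1))
g=grab_frame("side"); np.savez("side2.npz",**g); np.savez("top3.npz",**f)
cv2.imwrite("pics/c5.png",cv2.resize(g["color"][120:270,230:400],None,fx=4,fy=4,interpolation=cv2.INTER_CUBIC))
```

```text
lid n 1432 angle 0.008 z0 109.9 zmax 114.3
678 2 y 63.0 63.0 z 96.8
684 3 y 62.0 63.0 z 96.0
696 7 y 60.0 84.0 z 96.3
702 5 y 60.0 62.0 z 94.8
708 5 y 59.0 86.0 z 93.5
714 20 y 56.0 85.0 z 92.8
720 25 y 59.0 83.0 z 92.4
726 6 y 64.0 78.0 z 91.5
744 2 y 85.0 87.0 z 106.1
```

View pics/c5.png

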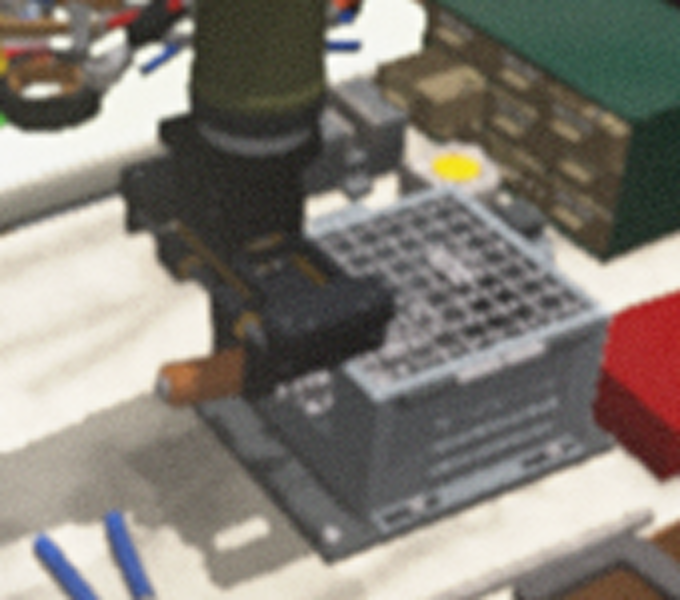

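```bash
python3 -m handwheel '[[0,0,5,0,-1],[0,0,8,0,-1],[0,0,8,0,-1],[-8,0,2,0,-1],[-12,0,0,0,-1],[-12,0,0,0,-1],[-12,0,0,0,-1],[-12,0,0,0,-1],[-12,0,0,0,-1],[-12,0,0,0,-1],[-12,0,0,0,-1],[-12,0,0,0,-1],[-12,0,-10,0,-1],[0,0,-15,0,-1]]'
python3 - <<'E'
from h import *
f=dict(np.load("top0.npz")); W=world(f)
for r in range(98,136,3): print(r,' '.join("(%d,%d,%d)"%tuple(p.round()) for p in W[r,258:274]))
b=(W[...,0]>600)&(W[...,0]<860)
for y in range(180,420,20):
    p=W[b&(W[...,1]>y)&(W[...,1]<y+20)&(W[...,2]<400)]; h=p[p[:,2]>25]; print(y,p[:,2].max().round(),(h[:,0].min().round(),h[:,0].max().round()) if len(h) else "")
E
```

```text
clock: 29.48
tcp_pos: [451.2, 69.6, 289.9]
tool_rot: [-0.0, 1.0, -0.02, -0.001]
wrist_force: [1.3, -0.3, -1.8]
opening: 0.297
gripper_force: 30.0
98 (805,197,-1) (805,194,-2) (804,192,0) (803,189,2) (806,187,-4) (803,184,3) (805,182,-4) (801,179,7) (801,177,7) (800,175,10) (801,172,6) (801,170,6) (442,182,960) (762,167,111) (762,165,111) (761,162,113)
101 (796,197,1) (798,194,-2) (797,192,0) (796,189,1) (796,187,2) (797,185,-1) (797,182,-1) (792,180,11) (793,177,10) (792,175,11) (790,172,15) (792,170,10) (770,169,70) (755,167,111) (754,165,112) (755,163,109)
104 (790,197,-2) (790,195,-2) (789,192,0) (789,190,0) (789,187,1) (789,185,-1) (787,182,6) (442,182,960) (783,178,15) (784,175,11) (442,182,960) (784,170,13) (761,169,76) (748,167,111) (747,165,113) (748,163,111)
107 (782,197,0) (781,195,0) (782,192,-2) (782,190,-2) (781,187,2) (781,185,1) (779,183,6) (743,180,108) (742,178,109) (742,176,111) (742,174,110) (742,172,110) (742,170,109) (741,167,111) (742,165,110) (741,163,113)
110 (775,197,-3) (773,195,3) (774,193,-1) (774,190,-1) (774,188,-1) (774,185,-1) (772,183,5) (736,181,109)
[... 1419 characters left out ...]
721,196,2) (721,194,1) (720,192,3) (721,189,0) (721,187,0) (719,184,7) (717,182,12) (717,180,12) (718,177,9) (717,175,11) (718,172,9) (700,171,71) (688,169,111) (688,167,112) (688,165,112)
134 (714,199,1) (715,197,-4) (713,194,3) (713,192,1) (713,189,2) (713,187,0) (712,185,6) (710,182,11) (711,180,7) (709,177,14) (709,175,14) (711,173,9) (692,171,74) (682,169,110) (681,167,113) (681,165,112)
180 113.0 (np.float64(700.0), np.float64(743.0))
200 6.0 
220 5.0 
240 6.0 
260 5.0 
280 6.0 
300 16.0 
320 65.0 (np.float64(739.0), np.float64(851.0))
340 64.0 (np.float64(692.0), np.float64(852.0))
360 63.0 (np.float64(692.0), np.float64(853.0))
380 64.0 (np.float64(698.0), np.float64(855.0))
400 15.0
```

```bash
python3 -m handwheel '[[0,0,0,-10.65,-1],[0,0,0,-10.65,-1],[0,0,0,-10.65,-1],[0,0,0,-10.65,-1],[0,0,0,-10.65,-1],[0,0,0,-10.65,-1],[0,0,0,-10.65,-1],[0,0,0,-10.65,-1],[0,0,0,-10.65,-1],[0,0,0,-10.65,-1],[0,0,0,-10.65,-1]]'
cat >> h.py <<'E'
def to(x,y,z):
    from rig import ctrl
    s=ctrl.state(); w,a,b,c=s["tool_rot"]; th=np.arctan2(2*a*b,2*a*a-1); d=np.array([x,y,z])-s["tcp_pos"]
    print("rod ang",np.degrees(th).round(1),"dx,dy,dz",(d[0]*np.cos(th)+d[1]*np.sin(th)).round(1),(d[0]*np.sin(th)-d[1]*np.cos(th)).round(1),(-d[2]).round(1))
E
python3 -c "
from h import *
to(520,275,290);to(701,275,255)"
```

```text
clock: 30.85
tcp_pos: [452.9, 69.6, 290.7]
tool_rot: [0.001, 0.536, 0.844, 0.001]
wrist_force: [-0.3, -0.1, -2.7]
opening: 0.296
gripper_force: 30.0
rod ang 115.2 dx,dy,dz 157.3 148.1 0.7
rod ang 115.2 dx,dy,dz 80.3 311.9 35.7
```

```bash
python3 -m handwheel '[[26.2,24.7,0,0,-1],[26.2,24.7,0,0,-1],[26.2,24.7,0,0,-1],[26.2,24.7,0,0,-1],[26.2,24.7,0,0,-1],[26.2,24.7,0,0,-1],[-12.8,27.3,5.8,0,-1],[-12.8,27.3,5.8,0,-1],[-12.8,27.3,5.8,0,-1],[-12.8,27.3,5.8,0,-1],[-12.8,27.3,5.8,0,-1],[-12.8,27.3,5.8,0,-1],[0,0,0,0,-1]]'
python3 - <<'E'
from h import *
from rig import grab_frame
to(701,275,255);to(701,231,255)
g=grab_frame("side"); f=grab_frame("top"); W=world(f)
m=(W[...,0]>600)&(W[...,0]<760)&(W[...,1]>185)&(W[...,1]<420)&(W[...,2]>45)&(W[...,2]<125)
P=W[m]; d=np.array([np.cos(np.radians(115)),np.sin(np.radians(115))]); s=(P[:,:2]-[701,275])@d
for a in range(-80,180,20):
    p=P[(s>=a)&(s<a+20)]
    if len(p): print(a,len(p),np.median(p,0).round(0),p[:,1].min().round())
cv2.imwrite("pics/c6.png",cv2.resize(g["color"][90:270,200:410],None,fx=3,fy=3,interpolation=cv2.INTER_CUBIC))
E
```

```text
clock: 32.48
tcp_pos: [703.3, 273.0, 254.0]
tool_rot: [0.001, 0.539, 0.842, -0.001]
wrist_force: [0.1, -0.1, -2.3]
opening: 0.295
gripper_force: 30.0
rod ang 114.8 dx,dy,dz 2.8 -1.3 -1.0
rod ang 114.8 dx,dy,dz -37.2 -19.7 -1.0
-80 9 [726. 218.  93.] 216.0
-60 43 [719. 225.  96.] 218.0
120 20 [644. 395.  62.] 391.0
140 54 [628. 406.  60.] 392.0
```

View pics/c6.png

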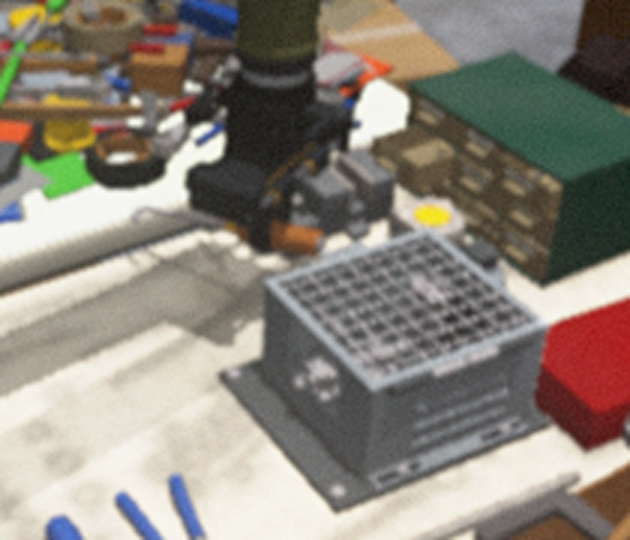

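```bash
python3 -m handwheel '[[-8,-4,0,0,-1],[-8,-4,0,0,-1],[-8,-4,0,0,-1],[-7,-4,0,0,-1],[-5,-3,0,0,-1],[0,0,0,0,-1]]'|grep -E "tcp|wrist"; python3 -m handwheel '[[0,0,-3,0,-1],[0,0,-3,0,-1],[0,0,-2,0,-1],[0,0,-2,0,-1],[0,0,0,0,-1]]'|grep -E "tcp|wrist"; python3 -m handwheel '[[0,0,-2,0,-1],[0,0,-2,0,-1],[0,0,-2,0,-1],[0,0,-2,0,-1],[0,0,0,0,-1]]'|grep -E "clock|tcp|wrist"
python3 -c "
from h import *
from rig import grab_frame
lid(grab_frame('top'))"
```

```text
tcp_pos: [699.5, 232.2, 255.1]
wrist_force: [0.1, 0.1, -2.0]
tcp_pos: [699.4, 233.3, 265.0]
wrist_force: [0.1, 0.8, -2.1]
clock: 34.58
tcp_pos: [699.4, 232.9, 273.2]
wrist_force: [-1.3, 0.5, -2.5]
lid n 1448 angle 0.079 z0 108.5 zmax 123.3
```

```bash
python3 -m handwheel '[[0,0,-3,0,-1],[0,0,-3,0,-1],[0,0,-3,0,-1],[0,0,-3,0,-1],[0,0,-3,0,-1],[0,0,-3,0,-1],[-2,-1,-2,0,-1],[-2,-1,-2,0,-1],[-2,-1,-3,0,-1],[-2,-1,-4,0,-1],[-2,-1,-4,0,-1],[-1,-0.5,-4,0,-1],[0,0,0,0,-1]]'|grep -E "clock|tcp|wrist"
python3 -c "
from h import *
from rig import grab_frame
lid(grab_frame('top'))"
```

```text
clock: 36.25
tcp_pos: [699.3, 220.3, 310.7]
wrist_force: [0.0, 0.5, -2.7]
lid n 1193 angle 0.286 z0 110.2 zmax 158.3
```

```bash
python3 -m handwheel '[[-1,-0.4,-4,0,-1],[-1,-0.5,-4,0,-1],[-1.5,-0.6,-4,0,-1],[-1.5,-0.6,-4,0,-1],[-1.5,-0.7,-4,0,-1],[-1.5,-0.7,-4,0,-1],[-2,-0.9,-4,0,-1],[-2,-0.9,-4,0,-1],[-2,-0.9,-3,0,-1],[0,0,0,0,-1]]'|grep -E "clock|tcp|wrist"; python3 -m handwheel '[[-2,-1,-4,0,-1],[-2,-1,-4,0,-1],[-2.5,-1.1,-4,0,-1],[-2.5,-1.1,-4,0,-1],[-2.5,-1.2,-4,0,-1],[-2.5,-1.2,-4,0,-1],[-3,-1.3,-4,0,-1],[-3,-1.3,-4,0,-1],[-3,-1.3,-4,0,-1],[-3,-1.3,-3,0,-1],[0,0,0,0,-1]]'|grep -E "clock|tcp|wrist"
python3 - <<'E'
from h import *
from rig import grab_frame
f=grab_frame('top');lid(f);g=grab_frame("side")
cv2.imwrite("pics/c7.png",cv2.resize(g["color"][60:270,200:410],None,fx=2.5,fy=2.5,interpolation=cv2.INTER_CUBIC))
E
```

```text
clock: 37.55
tcp_pos: [699.6, 205.3, 345.7]
wrist_force: [-0.6, -0.5, -2.3]
clock: 38.92
tcp_pos: [699.8, 176.2, 384.6]
wrist_force: [0.4, -0.0, -3.2]
lid n 43 angle 0.853 z0 105.8 zmax 187.9
```

View pics/c7.png

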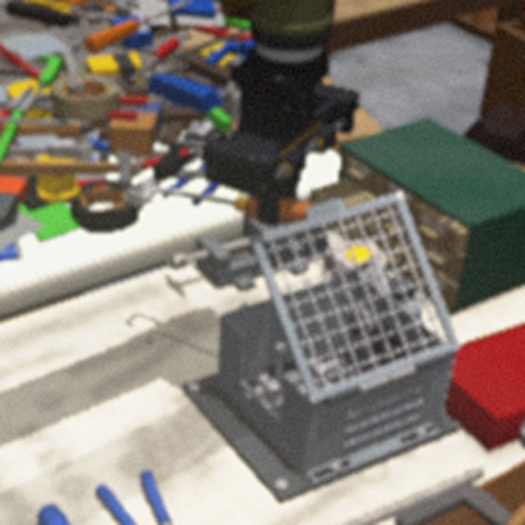

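```bash
python3 -m handwheel '[[0,0,2,0,-1],[0,0,3,0,-1],[0,0,4,0,-1],[3,0,3,0,-1],[6,0,0,0,-1],[10,0,0,0,-1],[15,0,0,0,-1],[20,0,0,0,-1],[20,0,0,0,-1],[26,0,0,0,-1],[0,0,0,0,-1]]'|grep -E "clock|tcp|wrist"
python3 - <<'E'
from h import *
from rig import grab_frame
lid(grab_frame('top')); to(462,185,300)
E
```

```text
clock: 40.4
tcp_pos: [655.8, 272.4, 371.7]
wrist_force: [-0.3, 0.4, -2.3]
lid n 1399 angle 0.527 z0 148.6 zmax 237.4
rod ang 115.1 dx,dy,dz 5.3 -212.3 71.9
```

```bash
python3 -m handwheel '[[0.6,-23.6,6,0,-1],[0.6,-23.6,6,0,-1],[0.6,-23.6,6,0,-1],[0.6,-23.6,6,0,-1],[0.6,-23.6,8,0,-1],[0.6,-23.6,10,0,-1],[0.6,-23.6,10,0,-1],[0.6,-23.6,10,0,-1],[0.6,-23.6,10,0,-1],[0,0,0,10,-1],[0,0,0,10,-1],[0,0,0,10,-1],[0,0,0,10,-1],[0,0,0,0,-1]]'|grep -E "clock|tcp|wrist"
python3 -c "
from h import *
to(460,181,187)"
```

```text
clock: 42.2
tcp_pos: [462.9, 182.2, 300.2]
wrist_force: [-0.1, -0.2, -3.0]
rod ang 74.8 dx,dy,dz -1.9 -2.5 113.2
```

```bash
python3 -m handwheel '[[-1.9,-2.5,15,0,-1],[0,0,20,0,-1],[0,0,20,0,-1],[0,0,15,0,-1],[0,0,8,0,-1],[0,0,5,0,-1],[0,0,5,0,-1],[0,0,5,0,-1],[0,0,5,0,-1],[0,0,5,0,-1],[0,0,4,0,-1],[0,0,2,0,-1],[0,0,2,0,-1],[0,0,0,0,-1]]'|grep -E "clock|tcp|wrist"
```

```text
clock: 43.95
tcp_pos: [459.7, 182.1, 189.0]
wrist_force: [-0.1, -0.5, 0.2]
```

```bash
python3 -m handwheel '[[0,0,1,0,-1],[0,0,1,0,-1],[0,0,0,0,-1],[0,0,0,0,0],[0,0,0,0,1],[0,0,0,0,1],[0,0,0,0,1],[0,0,0,0,1],[0,0,-10,0,1],[0,0,-25,0,1],[0,0,-30,0,1],[0,0,-30,0,1],[0,0,-30,0,1],[0,0,0,0,1],[0,0,0,0,1]]'
python3 - <<'E'
from h import *
from rig import grab_frame
f=grab_frame('top');lid(f);W=world(f);g=grab_frame("side")
m=(W[...,0]>425)&(W[...,0]<520)&(W[...,1]>200)&(W[...,1]<350)&(W[...,2]>5)&(W[...,2]<60); P=W[m]; print(P[:,:2].max(0),np.percentile(P[P[:,1]>300][:,2],[50,95]))
cv2.imwrite("pics/c8.png",np.hstack([g["color"][100:384,150:410],f["color"][60:344,150:410]]))
E
```

```text
clock: 45.82
tcp_pos: [459.3, 182.0, 311.7]
tool_rot: [-0.0, 0.794, 0.608, -0.0]
wrist_force: [-0.2, -0.5, -0.4]
opening: 0.998
gripper_force: 0.0
lid n 1399 angle 0.528 z0 148.6 zmax 237.4
[501.53268917 337.88165726] [14.2926434  17.71365488]
```

View pics/c8.png

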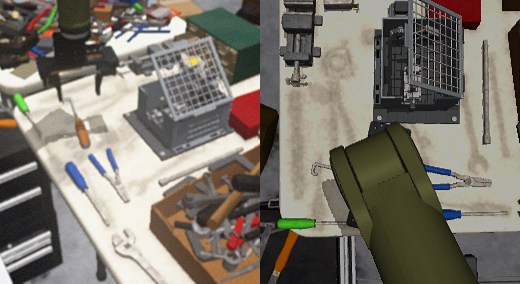

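The picture shows the rod flat on the bench, with its hook at about (317,170) in the top view. The lid stands raised, and the screwdrivers and pliers have not moved, so I'm handing the job in.

```bash
python3 -c "
from rig import ctrl
print(ctrl.sign_off())"
```

```text
the job is handed in; nothing more can be done
None
```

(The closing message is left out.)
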